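# Seat a round hive plug in a drilling jig

### The job

Pick the yellow round plug off the bench, lay it flat on the white loading area of the grey drilling jig and let go of it. Then nudge it along the jig past the sprung red roller until it is fully home, staying there by itself in contact with the brass side pin, the brass end pin and the roller. Push gently - enough to beat the roller, but never pressing it on the end pin with more than about 12 N, nor hitting the nest hard - and leave the cream plugs, the other bench things and the jig alone.

Things in the scene. Friction and masses are not known exactly. Their poses are not given: they have to be found in the camera images.
- plug_yellow: The yellow plug to be seated: a plain solid plastic disc, 60 mm diameter, 18 mm thick, about 50 g (varies), lying flat on the bench. Origin: centre of its underside; z is its axis, up. Its yaw does not matter.
- jig: The drilling jig, fixed to the bench. Origin: centre of the bed's underside. Bed: grey plate 240 (x) by 150 (y) by 12 mm thick. +x is the push direction, away from the robot; y to its left. On the far half stands the nest: a blue U-shaped bracket open to -x, 16 mm over the bed, with a brass side pin with a free-turning sleeve (right), a brass end pin (ahead) and a red sprung roller (left).
- loading (a point): Centre of the white loading area, on the bed's top (jig x -60, y 0, z 12 mm). The area is 80 mm along x and 100 mm along y. Axes as the jig's.
- home_nominal (a point): Where the centre of the plug's underside comes to rest when home, NOMINALLY (jig x 30, y 0, z 12 mm). The nest is bolted through slots and its setting is not measured: true home lies anywhere from 20 mm nearer to 20 mm farther along jig x, so the end must be felt. From true home the side pin's axis is at (0, -36) mm. Pins and roller: 12 mm diameter, tops about 22 mm over the bed.
- roller_nominal (a point): Top of the roller's axis with the plug home, nominal (same +-20 mm): (-5, +36) mm from home. Free, it stands 4 mm farther in. The plug meets it 10 to 18 mm before home; the push needed rises to some 4 to 7 N, then drops as the plug goes over centre about 2.5 mm before home. Thence the roller pulls it home by itself and presses it on both pins; left short of that point, it does not go home.
- end_pin_nominal (a point): Top of the rigid brass end pin, nominal (same +-20 mm): its axis is (+36, 0) mm from home. When the plug reaches it the push rises steeply; keep it under 12 N. Once let go at home, the roller leaves about 1 N on this pin and 7 N on the side pin. The bracket reaches from 11 mm before home to 58 mm beyond it, and over y -58 to +69 mm.
- plug_cream_a: A cream plug, same size as the yellow one, a bystander lying on the bench. Origin: centre of its underside.
- plug_cream_b: Another cream plug, the same, a bystander.
- glue: White glue bottle with a red cap, 56 mm diameter, 150 mm tall, a bystander. Origin: centre of its underside.
- screw_jar: Glass jar, 66 mm diameter, 80 mm tall, a bystander. Origin: centre of its underside.
- chisel: Blue-handled screwdriver, 220 mm long, lying on the bench, a bystander. It lies along its x axis, handle to -x.
- brush: Hand brush lying on the bench, a bystander. It lies along its x axis, handle to -x.
Mind the look-alikes: they are no part of the job. Several things look just like the plug_yellow: the one meant starts farthest to the robot's right.

How it is judged:
By the outcome, as a careful person would: the job done as asked, in the order asked, and still so for the second after the job is handed in, with the robot touching nothing.
It also fails if it takes over 67 s, if anything falls off the work surface, if the arm or the gripper's body presses on something with over 40 N, if the wrist force passes 120 N, or if a joint passes its speed limit or range.

### The arm

A 6-joint arm with a two-finger parallel gripper is mounted at the origin on the work surface. World frame = base frame: x ahead of the robot, y to its left, z up, the work surface at z = 0. Lengths are in m, angles in rad, forces in N, time in s.
With the tool pointing down it reaches from about 0.3 to 1 m from the base axis. Payload 5.1 kg.
Tool frame: the origin (TCP) lies at the centre of the arm's flange, where the gripper is bolted on; the fingertips stand 190 mm ahead of it and the grasp point (between the pads) lies 171 mm ahead of it; z points along the fingers, x is the direction in which the jaws open and shut, and the axes are right-handed (so a half turn about z gives the same grasp; the last joint's range is limited). The gripper opens to 95 mm and grips with 3 to 60 N. Pads are 20 mm wide; open, the fingers measure 119 mm over their backs; the gripper's body (75 mm by 180 mm) begins 59 mm behind the grasp point.
Start: joints at [1.08, 0.124, 1.65, -0, 1.367, -0.083], TCP at [0.258, 0.597, 0.405] pointing down, gripper open.
Joint ranges: [-2.61, 2.61], [-1.02, 2.33], [0.03, 2.71], [-1.35, 4.49], [0.32, 2.68], [-2.91, 2.91]. Speed limits (rad/s): [2.57, 2.57, 3.14, 3.14, 3.14, 3.14].

### API

Orientations are given as a unit quaternion [w, x, y, z].
In Python, from workcell import move_pose, line_to, goto_joints, ungrasp, gripper_close, sleep, ik, sense, grab_frame, calibration, MotionError, finish_job gives the robot as it stands. The module is installed in compiled form; this text tells all that it offers. Calls block until the motion is done:
- move_pose(position, orientation): joint-space move of the TCP to a pose.
- line_to(position, attitude=None, v=0.15): straight line of the TCP; attitude=None keeps the orientation; v is the mean speed in m/s.
- goto_joints(angles): joint-space move.
- ungrasp() and gripper_close(force=None): open the fingers fully, or close them until they stop; force is the grip in N (None keeps the last).
- sleep(seconds).
- ik(position, orientation): joint angles nearest the present ones, or None.
- sense(): the state.
- grab_frame(name): name is "side" or "top" or "wrist"; returns the picture (420x560x3 uint8, red, green, blue); there is no depth.
- calibration(name): a dict with "intrinsics" (3x3 intrinsics, pixels), "k1" (the pictures are not rectified: a ray, as slopes to the right and down, at radius r is drawn at 1 + k1 r^2 times it, then the intrinsics apply), "extrinsics" (4x4, takes a point from world to camera coordinates). Camera axes: x right, y down, z forward; pixel columns grow to the right and rows downward; lengths in m; the calibration is good to about 2 mm. A picture is of the moment at which its call begins: read the wrist's pose just before it. calibration takes no time and is no camera call; for the wrist camera it gives the pose at the moment of the call.
A pose or a line that the arm cannot do raises MotionError and nothing moves.
- finish_job(): hands the job in, once; it reports no verdict.
The state is a dict: "clock": time; "joints": joint angles; "joint_vel": joint speeds; "tau": joint torques, N m; "tool_pos": TCP position; "tool_rot": TCP orientation; "wrist_force": force on the tool from outside, world axes, zero at the start; "torque": the same for the moment, N m; "finger_gap": finger opening in m.
Only numpy, scipy, OpenCV 4.12 (cv2) and the standard library are available. Lean on these libraries where they do the work, as an engineer would, in place of code of your own. Each camera call takes 0.05 s, during which the arm holds its last target. There are 200 camera calls.

## Working session

There is one attempt and no reset: what is moved stays moved. The work goes in short steps, each a Python script; the robot and the scene stay as the last script left them, time stands still between calls to the robot, and variables do not carry over. Pictures are saved under pics/ and viewed, about 8 in all and at most 12, crops included, and the job is handed in when it is done.

```bash
ls; mkdir -p pics
python3 - <<'E'
from workcell import *
import cv2,numpy as np
np.set_printoptions(precision=4,suppress=True)
for n in("top","side"):
    cv2.imwrite(f"pics/{n}0.png",cv2.resize(grab_frame(n)[:,:,::-1],(784,588),interpolation=cv2.INTER_CUBIC))
    c=calibration(n);print(n,c)
s=sense();print(s)
E
```

```text
pics
top {'intrinsics': array([[503.2054,   0.    , 273.9692],
       [  0.    , 503.2054, 208.1067],
       [  0.    ,   0.    ,   1.    ]]), 'k1': -0.13545983324322178, 'extrinsics': array([[-0.02  , -0.9998,  0.0036,  0.0056],
       [-0.987 ,  0.0192, -0.1593,  0.539 ],
       [ 0.1592, -0.0068, -0.9872,  1.1625],
       [ 0.    ,  0.    ,  0.    ,  1.    ]])}
side {'intrinsics': array([[429.9636,   0.    , 276.0217],
       [  0.    , 429.9636, 212.3754],
       [  0.    ,   0.    ,   1.    ]]), 'k1': -0.041595347736178116, 'extrinsics': array([[ 0.7666, -0.6418, -0.0223, -0.4099],
       [-0.3992, -0.4492, -0.7993,  0.27  ],
       [ 0.503 ,  0.6216, -0.6005,  0.8897],
       [ 0.    ,  0.    ,  0.    ,  1.    ]])}
{'clock': 0.1, 'joints': array([ 1.0804,  0.1244,  1.6515,  0.    ,  1.3675, -0.0826]), 'joint_vel': array([-0.0002, -0.0005, -0.0011, -0.0004, -0.0003, -0.0004]), 'tau': array([  0.0009, -41.888 , -36.1098,   0.0778,   0.0461,  -0.    ]), 'tool_pos': array([0.2577, 0.5965, 0.4036]), 'tool_rot': array([ 0.0004,  0.8356,  0.5493, -0.0008]), 'wrist_force': array([ 0.0938,  0.0732, -0.2477]), 'torque': array([ 0.0239,  0.0396, -0.011 ]), 'finger_gap': 0.09541211970109516}
```

View pics/top0.png

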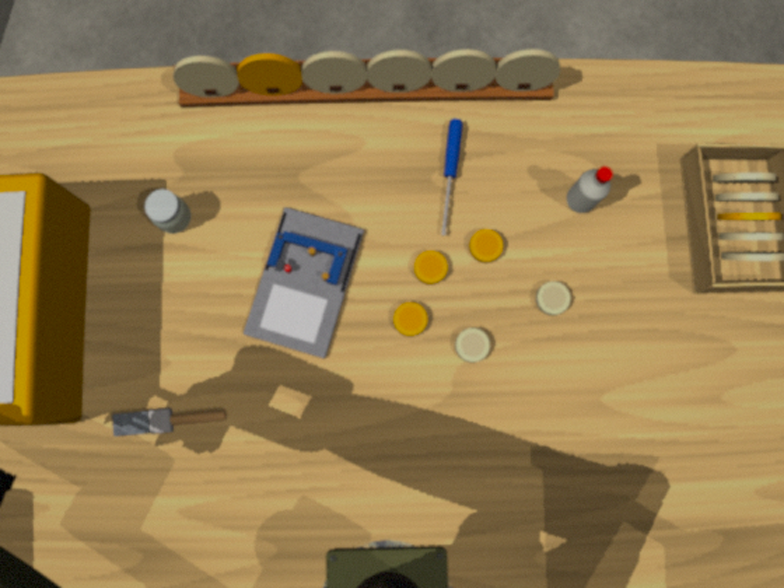

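The top view shows three yellow plugs, at (431,266), (410,318) and (487,245). The rightmost, (487,245), is the target. The cream plugs are at (554,297) and (473,344). The jig's bed corners are about (287,209), (366,231), (326,356) and (245,332). I'll localise these with code and then check with the wrist camera.

```bash
cat > h.py <<'E'
from workcell import *
import cv2,numpy as np
from scipy.spatial.transform import Rotation as R
np.set_printoptions(precision=4,suppress=True)
def px2w(uv,z,c):
    """pixels (n,2) -> world points on plane z"""
    K,E=c["intrinsics"],c["extrinsics"]
    d=np.array([c["k1"],0,0,0,0])
    n=cv2.undistortPoints(np.float64(uv).reshape(-1,1,2),K,d).reshape(-1,2)
    Rm,t=E[:3,:3],E[:3,3]; o=-Rm.T@t
    ray=np.c_[n,np.ones(len(n))]@Rm
    return o+ray*((z-o[2])/ray[:,2])[:,None]
def down(yaw):
    """tool pointing down, tool x (jaw axis) at yaw in world"""
    m=np.array([[np.cos(yaw),np.sin(yaw),0],[np.sin(yaw),-np.cos(yaw),0],[0,0,-1]])
    return R.from_matrix(m).as_quat()[[3,0,1,2]]
def yellow(img,zc,c):
    """centres of yellow blobs on plane zc: (pixel, world, area)"""
    h=cv2.cvtColor(img,cv2.COLOR_RGB2HSV)
    m=cv2.inRange(h,(18,190,120),(28,255,255))
    n,_,st,ce=cv2.connectedComponentsWithStats(cv2.morphologyEx(m,cv2.MORPH_OPEN,np.ones((3,3))))
    return [(ce[i],px2w([ce[i]],zc,c)[0],st[i,4]) for i in range(1,n) if st[i,4]>150]
E
python3 - <<'E'
from h import *
c=calibration("top")
img=cv2.cvtColor(cv2.resize(cv2.imread("pics/top0.png"),(560,420),interpolation=cv2.INTER_AREA),cv2.COLOR_BGR2RGB)
for y in yellow(img,.016,c):print(*y)
f=lambda l,z:px2w((np.array(l)+.5)/1.4-.5,z,c)
q=f([(287,209),(366,231),(326,356),(245,332)],.012);print("bed FL FR NR NL\n",q,np.linalg.norm(q-np.roll(q,-1,0),axis=1),q.mean(0))
q=f([(274,282),(328,297),(315,346),(259,331)],.012);print("white",q,q.mean(0))
q=f([(325,276),(312,251),(288,268)],.034);print("side,end,roller\n",q)
for n in [(.55,-.03),(.55,.2)]:
  for yaw in (-np.pi/2,0,np.pi/2): print(n,yaw,ik([*n,.40],down(yaw)))
cw=calibration("wrist");s=sense();E=cw["extrinsics"];print("wrist cam pos",-E[:3,:3].T@E[:3,3],s["tool_pos"],E,cw["intrinsics"][0,0])
E
```

```text
[187.9096  41.8989] [0.9924 0.2131 0.016 ] 188
[ 18.0506 207.1209] [0.5586 0.6454 0.016 ] 2432
[535.9384 153.9763] [ 0.6731 -0.6917  0.016 ] 211
[346.8968 174.8946] [ 0.6235 -0.1883  0.016 ] 465
[307.3362 190.3234] [ 0.5862 -0.0884  0.016 ] 470
[292.8041 227.3588] [ 0.495  -0.0502  0.016 ] 485
bed FL FR NR NL
 [[0.6977 0.1656 0.012 ]
 [0.6539 0.0242 0.012 ]
 [0.4328 0.0971 0.012 ]
 [0.4771 0.2388 0.012 ]] [0.148  0.2329 0.1484 0.2324] [0.5654 0.1314 0.012 ]
white [[0.5648 0.1881 0.012 ]
 [0.5362 0.0928 0.012 ]
 [0.4505 0.1161 0.012 ]
 [0.4784 0.2141 0.012 ]] [0.5075 0.1528 0.012 ]
side,end,roller
 [[0.5697 0.0961 0.034 ]
 [0.6145 0.1185 0.034 ]
 [0.5851 0.1604 0.034 ]]
(0.55, -0.03) -1.5707963267948966 [-0.152  -0.0928  1.8775 -0.      1.3569  1.4188]
(0.55, -0.03) 0 [-0.152  -0.0928  1.8775 -0.      1.3569 -0.152 ]
(0.55, -0.03) 1.5707963267948966 [-0.152  -0.0928  1.8775 -0.      1.3569 -1.7228]
(0.55, 0.2) -1.5707963267948966 [ 0.2571 -0.015   1.8029 -0.      1.3537  1.8279]
(0.55, 0.2) 0 [ 0.2571 -0.015   1.8029 -0.      1.3537  0.2571]
(0.55, 0.2) 1.5707963267948966 [ 0.2571 -0.015   1.8029 -0.      1.3537 -1.3137]
wrist cam pos [0.1954 0.6234 0.3825] [0.2577 0.5965 0.4036] [[ 0.3976  0.9176 -0.002  -0.6489]
 [ 0.8902 -0.3852  0.2431 -0.0268]
 [ 0.2223 -0.0985 -0.97    0.389 ]
 [ 0.      0.      0.      1.    ]] 346.87565698295884
```

View pics/side0.png

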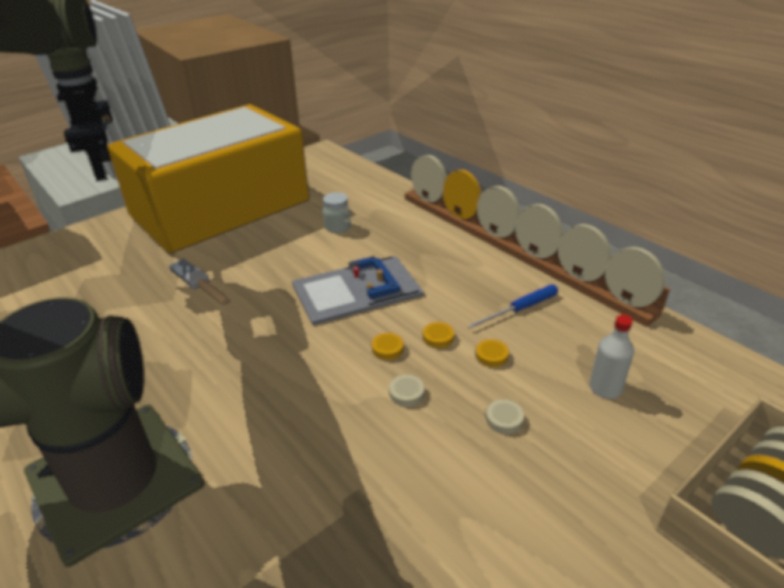

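The side view agrees with the top view: three yellow plugs lie on the bench, and the rightmost is the target at about (0.624,-0.188). The jig has yaw of about -0.32, and the white-area centre (0.5075,0.1528) matches the bed-based estimate (0.508,0.150). Next are wrist views over the jig and then the plug.

Run:
```python
from h import *
yj=-0.319
cen=np.array([.5654,.1314]);ex=np.array([np.cos(yj),np.sin(yj)])
move_pose([*(cen-.0*ex),.42],down(yj+np.pi/2));sleep(.3)
c=calibration("wrist");im=grab_frame("wrist");np.savez("jig.npz",**c,im=im)
cv2.imwrite("pics/jig1.png",cv2.resize(im[:,:,::-1],(784,588),interpolation=cv2.INTER_CUBIC))
print(sense()["clock"],sense()["tool_pos"])
move_pose([.6235,-.188,.36],down(0));sleep(.3)
c=calibration("wrist");im=grab_frame("wrist");s=sense()
for y in yellow(im,.016,c):print(*y)
cv2.imwrite("pics/plug1.png",im[:,:,::-1])
print(s["clock"],s["tool_pos"],s["wrist_force"])
```

```text
2.4583 [0.5654 0.1317 0.42  ]
4.0583 [ 0.6236 -0.1873  0.3603] [ 0.2522  0.3556 -0.1022]
```

View pics/jig1.png

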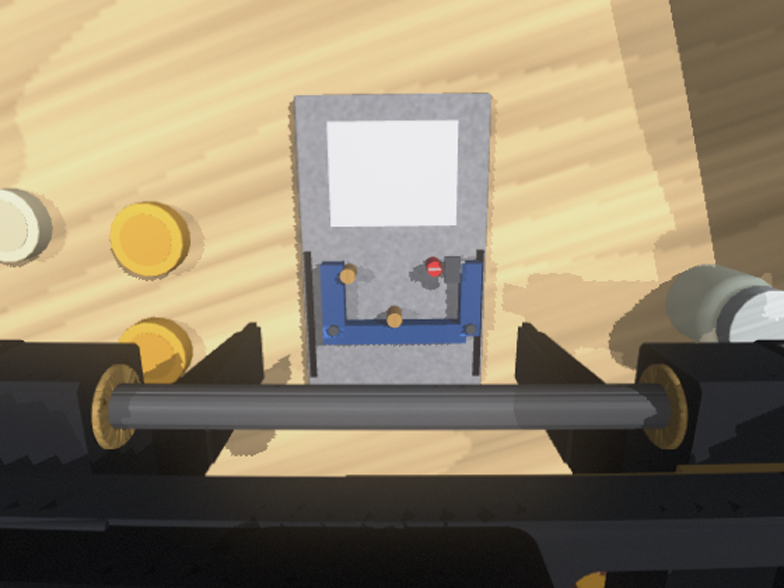

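View pics/plug1.png

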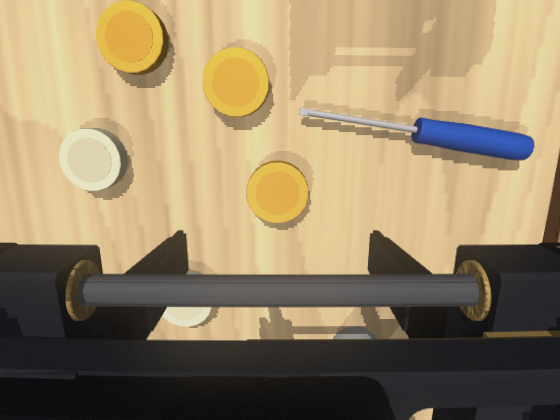

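The wrist view of the jig shows the white area with corners at about (328,121), (457,121), (456,226) and (330,226). The side pin is near (347,272), the end pin near (394,317) and the roller near (433,269). In the plug view the target is at (277,191), with the screwdriver tip at (300,111) and the bench clear around it. I'll enlarge the nest and compute.

Run:
```python
from h import *
d=np.load("jig.npz");im=d["im"]
cv2.imwrite("pics/nest1.png",cv2.resize(im[160:250,210:355,::-1],None,fx=5.5,fy=5.5,interpolation=cv2.INTER_CUBIC))
f=lambda l,z:px2w((np.array(l)+.5)/1.4-.5,z,d)
q=f([(328,121),(457,121),(456.5,226),(330,226)],.012)
print(q,np.linalg.norm(q-np.roll(q,-1,0),axis=1),q.mean(0))
e=q[[2,3]].mean(0)-q[[0,1]].mean(0);print("yaw",np.arctan2(e[1],e[0]))
e=q[0]-q[1]+q[3]-q[2];print("yaw",np.arctan2(e[0],-e[1]))
b=f([(295,96),(490,94)],.012);print("near bed corners R,L",b,np.linalg.norm(b[0]-b[1]),b.mean(0));e=b[1]-b[0];print(np.arctan2(-e[0],e[1]))
c=calibration("wrist")
p=px2w([(277,191),(247,191),(308,191),(277,161)],.018,c);print("plug",p)
im=cv2.imread("pics/plug1.png")
h=cv2.cvtColor(im,cv2.COLOR_BGR2HSV);print(h[191,277],h[200,250],h[82,236])
m=cv2.inRange(h,(14,150,120),(30,255,255));n,_,st,ce=cv2.connectedComponentsWithStats(m)
for i in range(1,n):
  if st[i,4]>500: print(ce[i],st[i],px2w([ce[i]],.014,c))
```

```text
[[0.4553 0.1193 0.012 ]
 [0.4861 0.2124 0.012 ]
 [0.5627 0.1893 0.012 ]
 [0.5311 0.0935 0.012 ]] [0.0981 0.08   0.1009 0.08  ] [0.5088 0.1536 0.012 ]
yaw -0.3101631614625911
yaw -0.31914816266027013
near bed corners R,L [[0.4305 0.1018 0.012 ]
 [0.4751 0.2416 0.012 ]] 0.1467352175816257 [0.4528 0.1717 0.012 ]
-0.30936160775902893
plug [[ 0.6231 -0.1869  0.018 ]
 [ 0.5948 -0.1869  0.018 ]
 [ 0.6524 -0.1869  0.018 ]
 [ 0.6231 -0.1585  0.018 ]]
[ 20 167 225] [ 23 161 228] [ 20 172 227]
[129.3806  36.1841] [  96    0   67   73 3807] [[ 0.4941 -0.0494  0.014 ]]
[235.5267  81.7711] [ 203   48   66   69 3613] [[ 0.5862 -0.0882  0.014 ]]
[277.0986 191.504 ] [ 247  161   61   62 2992] [[ 0.6232 -0.1882  0.014 ]]
```

View pics/nest1.png

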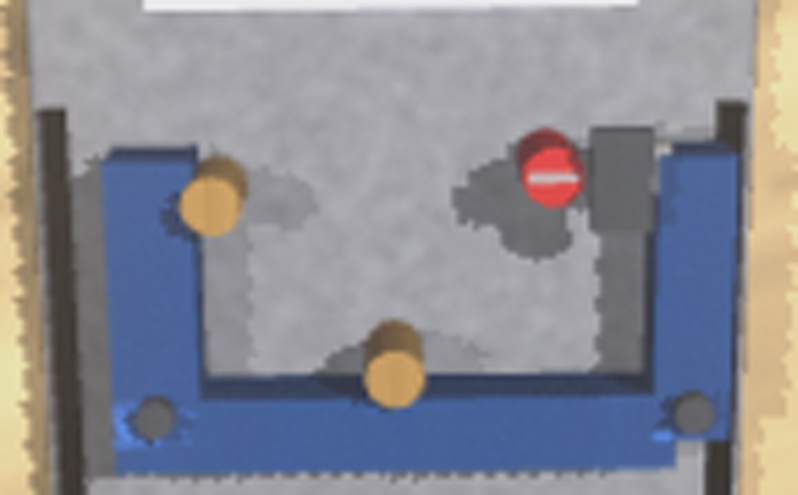

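Pin tops in the crop are: side (211,206), end (394,378), roller (552,178). I'll compute the nest setting, then grasp.

Run:
```python
from h import *
d=np.load("jig.npz")
q=px2w((np.array([(211,206),(394,378),(552,178)])+.5)/5.5-.5+[210,160],.034,d)
load=np.array([.5085,.1535]);yj=-.313
M=np.array([[np.cos(yj),np.sin(yj)],[-np.sin(yj),np.cos(yj)]])
print("pins rel loading, jig axes (mm)\n",(q[:,:2]-load)@M.T*1e3)
x,y=.6234,-.1875
o=down(0)
line_to([x,y,.26],o,v=.25)
line_to([x,y,.1935],v=.1)
gripper_close(10);sleep(.2);s=sense();print(s["finger_gap"],s["wrist_force"],s["tool_pos"])
line_to([x,y,.26],v=.15);sleep(.1)
s=sense();print(s["clock"],s["finger_gap"],s["wrist_force"],s["tool_pos"])
```

```text
pins rel loading, jig axes (mm)
 [[ 75.9398 -35.4092]
 [111.5587   0.354 ]
 [ 70.7438  31.3941]]
0.05952320852741949 [-0.3057  0.4049  1.473 ] [ 0.6234 -0.1875  0.1936]
6.9833 0.059754089056269555 [ 0.3272 -0.0169 -0.6996] [ 0.6227 -0.1872  0.2582]
```

Measured against the loading centre, home is at about +75.7 mm along the jig (some 14 mm nearer than nominal) and y ≈ 0. The three pins agree within 1 mm. The grasp is good (gap 59.7 mm), so now I'll place it.

Run:
```python
from h import *
load=[.5085,.1535];yj=-.313
move_pose([*load,.27],down(yj+np.pi/2));sleep(.3)
s=sense();f0=s["wrist_force"];print(s["tool_pos"],s["finger_gap"])
line_to([*load,.211],v=.12);sleep(.2)
for z in np.arange(.209,.2035,-.0008):
    line_to([*load,z],v=.02)
    f=sense()["wrist_force"]-f0
    if f[2]>2: break
sleep(.1);s=sense();print(z,f,s["tool_pos"])
ungrasp();sleep(.2)
line_to([*load,.30],v=.25)
b=np.array(load)-.06*np.array([np.cos(yj),np.sin(yj)])
line_to([*b,.42],v=.3);sleep(.3)
c=calibration("wrist");im=grab_frame("wrist");np.savez("placed.npz",**c,im=im)
cv2.imwrite("pics/placed.png",cv2.resize(im[:300,:,::-1],None,fx=1.4,fy=1.4,interpolation=cv2.INTER_CUBIC))
m=cv2.inRange(cv2.cvtColor(im,cv2.COLOR_RGB2HSV),(14,150,120),(30,255,255));n,_,st,ce=cv2.connectedComponentsWithStats(m)
M=np.array([[np.cos(yj),np.sin(yj)],[-np.sin(yj),np.cos(yj)]])
for i in range(1,n):
  if st[i,4]>500: p=px2w([ce[i]],.026,c)[0];print(ce[i],st[i],p,M@(p[:2]-load)*1e3)
print(sense()["clock"])
```

```text
[0.5089 0.153  0.27  ] 0.059455798055573536
0.20500000000000002 [-3.272  -0.7308  5.6031] [0.5086 0.1535 0.2056]
[278.6817 236.433 ] [ 253  212   52   49 1954] [0.5099 0.153  0.026 ] [ 1.4711 -0.0083]
[117.7671 258.8152] [100 245  41  29 893] [ 0.4787 -0.0329  0.026 ] [  29.0024 -186.4882]
13.55
```

View pics/placed.png

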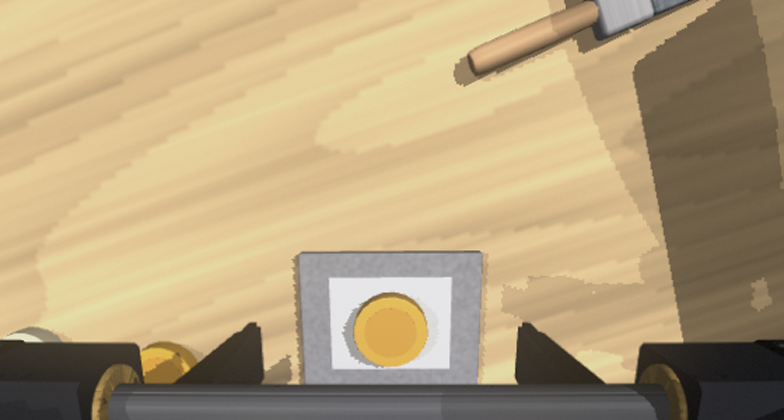

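The plug lies flat on the white area, at (390,330) in the picture, within about 1.5 mm of the loading centre and released. Next I'll close the fingers behind it and push in force-watched steps.

```bash
cat > push.py <<'E'
from h import *
load=np.array([.5085,.1535]);yj=-.313
ex=np.array([np.cos(yj),np.sin(yj)]);ey=np.array([-ex[1],ex[0]])
P=lambda x,z=.206,y=.0003:[*(load+ex*x+ey*y),z]
def st(f0):
    s=sense();f=s["wrist_force"]-f0;t=s["tool_pos"][:2]-load
    return -f[:2]@ex,f[:2]@ey,f[2],(t@ex)*1e3,s["clock"]
E
python3 - <<'E'
from push import *
gripper_close(10)
line_to(P(-.060,.42),v=.3)
line_to(P(-.060,.23),v=.3);line_to(P(-.060),v=.1);sleep(.4)
f0=np.mean([sense()["wrist_force"] for _ in range(3)],axis=0);np.save("f0.npy",f0)
print(st(f0),sense()["finger_gap"])
line_to(P(-.042),v=.04);line_to(P(-.030),v=.025);print(*np.round(st(f0),2))
line_to(P(.010),v=.035);sleep(.1)
print(*np.round(st(f0),2))
pk=0
for x in np.arange(.0107,.0400,.0007):
    line_to(P(x),v=.02);sleep(.06)
    a=st(f0);print(round(x*1e3,1),*np.round(a,2))
    pk=max(pk,a[0])
    if a[0]>8.5 or (pk>3 and a[0]<pk-2.5): print("stop");break
E
```

```text
(np.float64(0.0), np.float64(0.0), np.float64(0.0), np.float64(-59.89663378666098), 16.8833) 0.0004110353540984818
-0.36 -0.48 -0.15 -29.91 18.12
-0.98 -0.86 -0.03 9.84 19.51
10.7 -0.29 0.28 -0.17 10.68 19.82
11.4 -0.46 0.21 0.52 11.44 20.12
12.1 -1.08 0.03 0.64 12.14 20.43
12.8 -1.16 0.74 0.47 12.83 20.74
13.5 -0.53 -0.38 0.07 13.53 21.05
14.2 -0.72 -0.26 -0.72 14.25 21.36
14.9 -0.3 0.09 0.09 14.96 21.67
15.6 0.41 0.41 -0.65 15.65 21.98
16.3 -1.16 0.24 -0.13 16.34 22.28
17.0 -0.33 0.31 0.01 17.04 22.59
17.7 -0.38 0.28 -0.56 17.76 22.9
18.4 -0.96 0.87 0.34 18.45 23.21
19.1 -0.1 -0.12 0.79 19.15 23.52
19.8 -0.14 -0.24 0.26 19.8 23.82
20.5 2.68 -0.75 1.62 20.29 24.13
21.2 4.73 1.2 3.33 20.77 24.44
21.9 4.59 -0.52 4.29 21.37 24.75
22.6 5.31 0.65 4.03 22.03 25.06
23.3 5.06 0.86 4.17 22.71 25.37
24.0 4.99 0.42 3.02 23.42 25.68
24.7 5.12 0.24 3.44 24.12 25.98
25.4 5.43 0.85 4.68 24.85 26.29
26.1 4.91 1.18 4.74 25.59 26.6
26.8 4.34 0.54 2.55 26.34 26.91
27.5 3.76 1.07 1.65 27.29 27.22
28.2 1.81 0.66 0.52 28.34 27.52
stop
```

Roller contact came at tool x ≈ 20 mm. The push peaked at about 5.5 N and is now falling, as expected near over-centre. I'll continue in finer steps until it snaps home or the force rises.

Run:
```python
from push import *
f0=np.load("f0.npy");z=0
for x in np.arange(.0287,.0400,.0005):
    line_to(P(x),v=.02);sleep(.06)
    a=st(f0);print(round(x*1e3,1),*np.round(a,2))
    z=z+1 if a[0]<.5 else 0
    if a[0]>5.5 or z>=3: print("stop");break
```

```text
28.7 0.96 1.11 0.27 28.83 27.83
29.2 1.01 0.5 -0.46 29.24 28.14
29.7 1.51 -1.23 0.17 29.7 28.45
30.2 0.77 0.04 -0.51 30.22 28.76
30.7 0.76 -0.41 -0.52 30.73 29.07
31.2 1.05 -0.6 -1.64 31.23 29.38
31.7 2.07 0.28 -0.86 31.76 29.68
32.2 0.1 0.81 -0.36 32.23 29.99
32.7 0.87 -1.18 -0.56 32.76 30.3
33.2 0.48 0.04 -1.05 33.3 30.61
33.7 -0.45 -0.68 -0.2 33.97 30.92
34.2 -0.82 0.75 0.51 34.32 31.22
stop
```

The force dropped to about zero at tool x ≈ 34 mm, so it probably went home. I'll back off and look.

Run:
```python
from push import *
f0=np.load("f0.npy")
line_to(P(.020),v=.05);line_to(P(-.02),v=.15)
line_to(P(-.02,.40),v=.3);sleep(.3)
c=calibration("wrist");im=grab_frame("wrist");np.savez("home1.npz",**c,im=im)
cen=cv2.projectPoints(np.array([[*(load+ex*.0757),.03]]),cv2.Rodrigues(c["extrinsics"][:3,:3])[0],c["extrinsics"][:3,3],c["intrinsics"],np.array([c["k1"],0,0,0,0]))[0].ravel();print(cen)
r0,c0=max(0,int(cen[1])-60),int(cen[0])-75
cv2.imwrite("pics/home1.png",cv2.resize(im[r0:r0+110,c0:c0+150,::-1],None,fx=5,fy=5,interpolation=cv2.INTER_CUBIC));print(r0,c0)
print(sense()["clock"])
```

```text
[278.2703 273.8103]
213 203
33.225
```

View pics/home1.png

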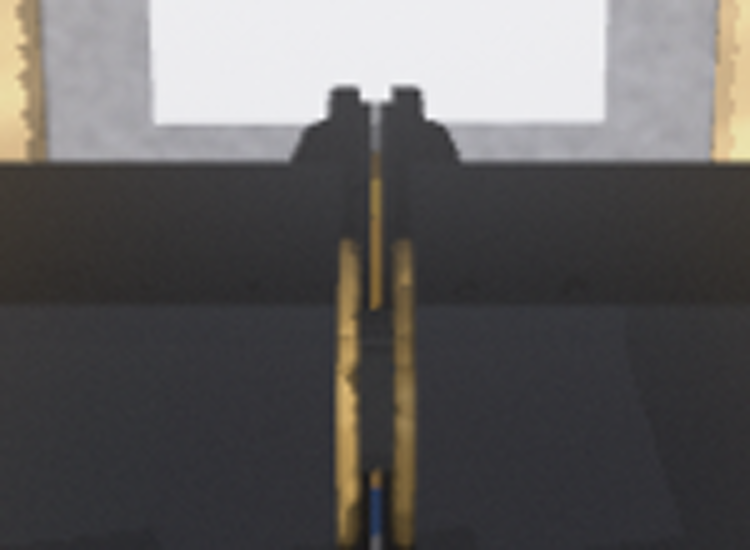

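The closed gripper hides the nest. I'll move forward so the camera sits over it, and take a top view too.

Run:
```python
from push import *
line_to(P(.14,.42),v=.3);sleep(.3)
c=calibration("wrist");im=grab_frame("wrist");np.savez("home2.npz",**c,im=im)
t3=[[*(load+ex*.0757),.03]]
E=c["extrinsics"];cen=cv2.projectPoints(np.array(t3),cv2.Rodrigues(E[:3,:3])[0],E[:3,3],c["intrinsics"],np.array([c["k1"],0,0,0,0]))[0].ravel();print(cen)
r0,c0=max(0,int(cen[1])-55),int(cen[0])-75
cv2.imwrite("pics/home2.png",cv2.resize(im[r0:r0+110,c0:c0+150,::-1],None,fx=5,fy=5,interpolation=cv2.INTER_CUBIC));print(r0,c0)
print(sense()["clock"])
```

```text
[277.2498 122.1687]
67 202
34.2583
```

View pics/home2.png

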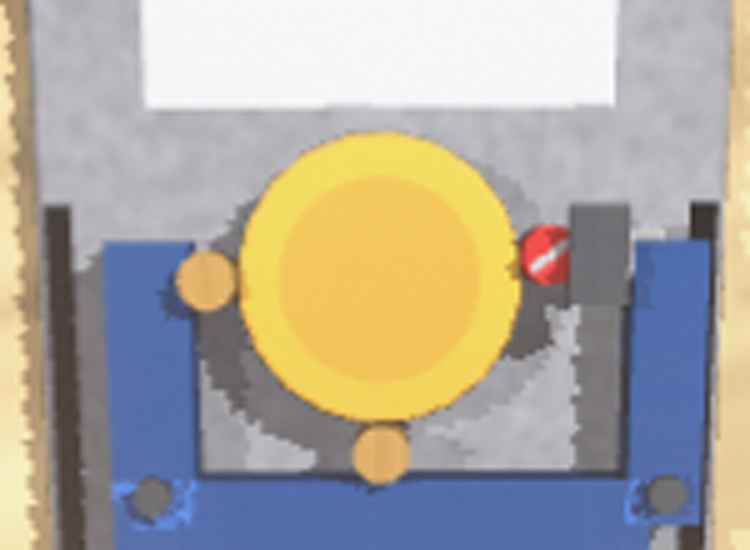

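The plug sits between all three: side pin (206,281), end pin (381,454) and roller (548,255) in the crop, with the plug centre at about (381,276). I'll check the distances numerically: each should be 36 mm.

Run:
```python
from push import *
d=np.load("home2.npz");g=lambda l,z:px2w((np.array(l)+.5)/5-.5+[202,67],z,d)[:,:2]
p=g([(381,276.5)],.030);print("r",np.linalg.norm(g([(381,131),(381,421),(239,276),(523,276)],.030)-p,axis=1))
M=np.array([ex,ey]);q=g([(206,281),(381,454),(551,255)],.034)-p
print(q@M.T*1e3,np.linalg.norm(q,axis=1)*1e3,(p-load)@M.T*1e3)
```

```text
r [0.029  0.0298 0.0295 0.0295]
[[  0.8197 -35.947 ]
 [ 36.3406  -0.0031]
 [ -4.374   34.8029]] [35.9563 36.3406 35.0767] [[75.4277  0.5709]]
```

All three distances are consistent with contact, to about 1 px. I'll take one nearer look to resolve any sub-millimetre gap at the end pin.

Run:
```python
from push import *
line_to(P(.14,.29),v=.2);sleep(.3)
c=calibration("wrist");im=grab_frame("wrist");np.savez("home3.npz",**c,im=im)
t3=[[*(load+ex*.0757),.03]]
E=c["extrinsics"];cen=cv2.projectPoints(np.array(t3),cv2.Rodrigues(E[:3,:3])[0],E[:3,3],c["intrinsics"],np.array([c["k1"],0,0,0,0]))[0].ravel();print(cen)
r0,c0=max(0,int(cen[1])-65),int(cen[0])-95
cv2.imwrite("pics/home3.png",cv2.resize(im[r0:r0+145,c0:c0+195,::-1],None,fx=4,fy=4,interpolation=cv2.INTER_CUBIC));print(r0,c0)
print(sense()["clock"])
```

```text
[276.7667 121.7554]
56 181
35.4083
```

View pics/home3.png

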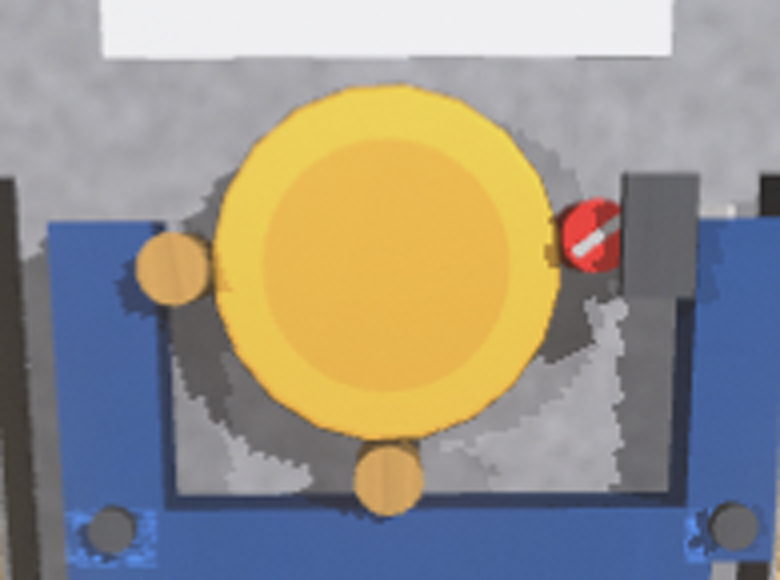

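In the crop, the plug edges run from row 84 to 440 and columns 213 to 560. The pins are at (173,269) and (389,481), and the roller is at about (596,236).

Run:
```python
from push import *
d=np.load("home3.npz");g=lambda l,z:px2w((np.array(l)+.5)/4-.5+[181,56],z,d)[:,:2]
e=g([(387,84),(387,440),(213,262),(560,262)],.030);M=np.array([ex,ey])
p=np.array([(e[0]+e[1])/2@ex,(e[2]+e[3])/2@ey])@M
print("dia",np.linalg.norm(e[0]-e[1]),np.linalg.norm(e[2]-e[3]))
q=g([(173,269),(389,481),(596,236)],.034)-p
print(q@M.T*1e3,np.linalg.norm(q,axis=1)*1e3)
```

```text
dia 0.05871478493963617 0.058556252214883836
[[  0.2008 -35.4761]
 [ 35.8895   0.3805]
 [ -5.0557  34.6383]] [35.4767 35.8915 35.0053]
```

Run:
```python
from push import *
line_to(P(.10,.40),v=.25);sleep(.5)
s=sense();print(s["clock"],s["wrist_force"]);finish_job()
```

```text
36.525 [0.3248 0.5998 0.0029]
the job is handed in; nothing more can be done
```

The yellow plug is in the jig nest and looks fully home. I handed the job in at 36.5 s, with the gripper lifted well clear.

**What I did:** I took the yellow plug farthest to the right and laid it flat on the white area, within about 1.5 mm of its centre. I let go, then pushed it in with closed fingers in 0.5–0.7 mm steps. The push peaked at about 5.5 N going over the roller, then dropped to about zero near tool x = 34 mm. I took that as the plug snapping home and stopped there, so I never pushed it against the end pin.

**Last checks:** the final near picture shows the plug against both pins and the roller. From its centre I measured 35.5 mm to the side pin, 35.9 mm to the end pin and 35.0 mm to the roller, where contact would be 36 mm.

**What disagreed or was not checked:**
- An earlier, farther picture suggested the plug might be 0.3–0.8 mm short of home, which is within its pixel error.
- The roller distance read about 1 mm low in both pictures, probably because its housing hides part of it.
- The plug's diameter measured about 1.3 mm under its real 60 mm, so sub-millimetre contact is not proven by camera alone.
- I did not touch the plug again to feel the end stop.
- I saw no sign of other things being moved, but took no final picture of the whole bench.

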